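Push a hardwood blank past the bench post into the planing bay

TASK

Push the loose dark hardwood blank across the bench into the planing bay so that it ends up lying flat and snug along the whole back fence, with one of its ends tucked in behind the steel post. It is too long to go straight in, so angle it: push one end in first and behind the post, then swing the other end home. Only push it along the bench with your fingers, never lift it or tip it up, and leave the two hexagonal sound boxes, the jar and the small hand plane where they stand.

Things in the scene. Friction and masses are not known exactly. Their poses are not given: they have to be found in the camera images.
- bay: Planing bay: pale wood cleats 24 mm high fixed on the bench, no floor board. Origin: bench level, middle of the back fence's working face. y runs along the fence, +y towards the post's end; +x points into the fence, so the bay lies at -x and is open to -x. Fence: y -172 to +172, x 0 to +24. Bay is 300 long between the end cleats. Turned by -8 to +16 degrees.
- bay_long_cleat (a point): Mid-foot of the inner face of the bay's +y end cleat, at x -40, y +150 in the bay's frame. The cleat is 22 mm thick (y 150 to 172), 24 mm high and reaches out from the fence to x -80. Axes as the bay's.
- bay_short_cleat (a point): Mid-foot of the inner face of the bay's -y end cleat, at x -17.5, y -150 in the bay's frame. The cleat is 22 mm thick (y -150 to -172), 24 mm high and reaches out from the fence only to x -35. Axes as the bay's.
- post: Fixed upright round steel post, 22 mm diameter, 46 mm high, origin at the centre of its foot. It stands in front of the bay, at about x -73, y +80 in the bay's frame (varies 6 mm), so about 62 mm is free between it and the fence; the opening from it to the -y end cleat is about 219 mm, less than the blank's length.
- blank_center (a point): Centre of the loose blank: dark square-cut bar 250 mm long (its y), 28 wide (x), 24 high (z, up; centre 12 mm above the bench), 0.11 to 0.19 kg. Starts at -x of the bay, shifted to the bay's -y end: its +y end is clear of the post on the -y side; up to 15 degrees off the fence's direction. Slides with ordinary wood friction.
- soundbox1: Loose hexagonal hollow wooden instrument sound box standing upright, about 80 mm across and 107 mm high, origin at the centre of its underside; bystander beside the bay's +y end. Leave it alone.
- soundbox2: Second such sound box, same size, standing beyond the corner of the fence and the bay's +y end; bystander. Leave it alone.
- jar: Loose glass jar, 72 mm across, 70 mm high with sticks standing in it up to about 130 mm, origin at the centre of its underside, beyond the bay's -y end; bystander. Leave it alone.
- plane: Small wooden hand plane, 50 x 150 mm, blade up to about 70 mm high, origin at the centre of its underside, lying behind the back fence; bystander. Leave it alone.

How it is judged:
By the outcome, as a careful person would: the job done as asked, in the order asked, and still so for the second after the job is handed in, with the robot touching nothing.
It also fails if it takes over 72 s, if anything falls off the work surface, if the arm or the gripper's body presses on something with over 40 N, if the wrist force passes 120 N, or if a joint passes its speed limit or range.

ROBOT

A 6-joint arm with a two-finger parallel gripper is mounted at the origin on the work surface. World frame = base frame: x ahead of the robot, y to its left, z up, the work surface at z = 0. Lengths are in m, angles in rad, forces in N, time in s.
With the tool pointing down it reaches from about 0.375 to 0.9 m from the base axis. Payload 3.1 kg.
Tool frame: the origin (TCP) lies between the finger pads; the fingertips stand 22 mm ahead of it and the grasp point (between the pads) lies 3 mm ahead of it; z points along the fingers, y is the line along which they close (so a half turn about z gives the same grasp; the last joint's range is limited). The gripper opens to 87 mm and grips with 3 to 60 N. Pads are 19 mm wide; open, the fingers measure 117 mm over their backs; the gripper's body (75 mm by 190 mm) begins 51 mm behind the grasp point.
Start: joints at [1.081, 0.527, 1.433, -0, 1.181, -0.178], TCP at [0.192, 0.595, 0.245] pointing down, gripper open.
Joint ranges: [-3.08, 3.08], [-0.75, 2.2], [0.22, 2.44], [-1.43, 4.57], [0, 2.65], [-2.85, 2.85]. Speed limits (rad/s): [2.79, 2.79, 3.14, 3.14, 3.14, 3.14].

INTERFACE

Orientations are given as a unit quaternion [x, y, z, w].
In Python, from rig import get_obs, camera, get_calibration, hand_in, cut_out gives the robot as it stands.
- The arm moves only by the shell command python3 -m inch 'ROWS' [OPENING] [FORCE]. ROWS is JSON, one flat list of numbers, 6 for each row, row after row: the shift along the tool's x, y, z scaled (see below), then the turn, a rotation vector about the tool's x, y, z scaled (see below). A call has 1 to 20 rows; each row is the pose to reach, as a shift and turn from the pose commanded when the call began, along the tool's axes at that moment; what a row does not reach only later rows make up. The controller multiplies each number of a shift by 0.08 m and each number of a turn by 90 degrees. A row lasts 1/12 s, in which the tool goes at most 41.7 mm and 7.16 degrees, less where a joint would pass 70% of its speed; a pose out of reach is approached as far as the arm can. A call with a number of a shift or a turn outside -1 to 1 is refused whole. A call with a gripper value outside its range is refused whole. OPENING is the finger opening in mm, from 0 to 87, set as the call begins (- or left out, the last holds). The fingers move at their own pace and stop on an object; FORCE is the grip in N (left out, the last holds). Time passes only in rows, so rows that repeat a pose let the fingers close. It gives the time, the measured TCP pose, the force, the opening and the grip force at its end, in the units of the state.
- get_obs(): the state, without advancing time (a new reading comes with each control period).
- camera(name): name is "side" or "top" or "wrist"; returns the picture (420x560x3 uint8, red, green, blue); there is no depth.
- get_calibration(name): a dict with "vertical_fov" (degrees; the focal length in pixels is half the picture's height over the tangent of half this angle, whatever the lens; pixels are square), "cx", "cy" (the principal point, pixels), "T" (4x4, takes a point from camera to world coordinates). Camera axes: x right, y down, z forward; pixel columns grow to the right and rows downward; lengths in m; the calibration is good to about 2 mm. A picture is of the moment at which its call begins: read the wrist's pose just before it. get_calibration takes no time and is no camera call; for the wrist camera it gives the pose at the moment of the call.
- hand_in(): hands the job in; it is judged then, once.
Trained networks look in the newest picture that a camera, given by its name, has taken for a name from the list of things; names that differ only in an ending like _2 or _b are one class to them, and where a whole thing is asked for, a point or a joint stands for the part that bears it (a point fixed in the world has none). Each returns a list of dicts, best first, with "conf" (0 to 1); they miss things now and then, are a little off and sometimes report something else, mostly with a low value. They report only what shows in the picture. A call takes as long as a camera call.
- cut_out(camera, thing): "region" (420x560 bool, what is visible of it) and "bbox" ([left, top, right, bottom] in pixels, round what is visible of it).
The state is a dict: "time": time; "q": joint angles; "joint_velocities": joint speeds; "joint_torque": joint torques, N m; "position": TCP position; "tool_rot": TCP orientation; "ft_force": force on the tool from outside, world axes, zero at the start; "moment": the same for the moment, N m; "grip_width": finger opening in m; "grip_force": force on a finger pad.
Only numpy, scipy, OpenCV 4.12 (cv2) and the standard library are available. Lean on these libraries where they do the work, as an engineer would, in place of code of your own. Each camera call takes 0.05 s, during which the arm holds its last target. There are 200 camera calls.

## Working session

There is one attempt and no reset: what is moved stays moved. The work goes in short steps, Python scripts to look and compute and a shell command to move; the robot and the scene stay as the last step left them, time stands still between calls to the robot, and variables do not carry over. Pictures are saved under pics/ and viewed, at most 13 in all, crops included, and the job is handed in when it is done.

```bash
mkdir -p pics; ls
cat > h.py <<'E'
import numpy as np,cv2
from rig import *
def snap(n,f=None):
    im=camera(n)
    if f: cv2.imwrite(f,im[:,:,::-1])
    return im
def ray(n,px,z=0.,cal=None):
    c=cal or get_calibration(n);T=np.array(c["T"]);f=210/np.tan(np.radians(c["vertical_fov"])/2)
    p=np.atleast_2d(np.array(px,float))
    d=np.c_[(p[:,0]-c["cx"])/f,(p[:,1]-c["cy"])/f,np.ones(len(p))]@T[:3,:3].T
    o=T[:3,3];return o+d*((z-o[2])/d[:,2])[:,None]
def proj(n,P,cal=None):
    c=cal or get_calibration(n);T=np.linalg.inv(np.array(c["T"]));f=210/np.tan(np.radians(c["vertical_fov"])/2)
    q=np.atleast_2d(P)@T[:3,:3].T+T[:3,3];return np.c_[q[:,0]/q[:,2]*f+c["cx"],q[:,1]/q[:,2]*f+c["cy"]]
E
python3 - <<'E'
from h import *
a=snap("top","pics/top0.png");b=snap("side","pics/side0.png")
for n in("top","side"):
    c=get_calibration(n);print(n,c["vertical_fov"],c["cx"],c["cy"],np.round(c["T"],3).tolist())
    for t in["bay","blank_center","post","soundbox1","jar","plane"]:
        for r in cut_out(n,t)[:2]:
            print(t,round(r["conf"],2),r["bbox"])
            ys,xs=np.nonzero(r["region"]);
            if n=="top" and len(xs):
                rc=cv2.minAreaRect(np.c_[xs,ys].astype(np.float32));print(np.round(cv2.boxPoints(rc)).tolist())
o=get_obs();print(o["position"],o["tool_rot"])
E
```

```text
pics
top 47.225388586558566 279.4842120245527 210.17937137535063 [[0.015, -0.995, 0.095, 0.478], [-1.0, -0.016, -0.004, 0.064], [0.005, -0.095, -0.995, 1.248], [0.0, 0.0, 0.0, 1.0]]
bay 0.75 [191.4, 176.4, 327.2, 241.7]
[[190.0, 202.0], [322.0, 174.0], [330.0, 214.0], [198.0, 243.0]]
blank_center 0.8 [265.1, 218.9, 362.5, 243.2]
[[261.0, 232.0], [358.0, 217.0], [360.0, 229.0], [263.0, 243.0]]
blank_center 0.55 [190.5, 176.8, 326.2, 243.6]
[[189.0, 202.0], [323.0, 175.0], [331.0, 216.0], [198.0, 243.0]]
soundbox1 0.92 [128.7, 179.5, 177.6, 218.9]
[[123.0, 202.0], [140.0, 172.0], [182.0, 195.0], [164.0, 226.0]]
soundbox1 0.69 [140.4, 262.2, 192.8, 297.1]
[[144.0, 261.0], [190.0, 261.0], [190.0, 298.0], [144.0, 298.0]]
jar 0.78 [344.9, 144.4, 379.9, 177.6]
[[338.0, 168.0], [357.0, 141.0], [380.0, 157.0], [362.0, 184.0]]
plane 0.86 [199.9, 143.7, 267.5, 182.0]
[[202.0, 162.0], [258.0, 144.0], [265.0, 165.0], [209.0, 183.0]]
side 49.87941444633341 280.5736794427212 210.5610611995982 [[-0.956, -0.144, 0.255, 0.361], [-0.292, 0.488, -0.823, 0.801], [-0.006, -0.861, -0.509, 0.513], [0.0, 0.0, 0.0, 1.0]]
bay 0.57 [231.6, 194.0, 293.2, 306.3]
blank_center 0.6 [301.2, 180.2, 323.5, 249.4]
post 0.62 [279.3, 250.8, 299.1, 281.6]
post 0.38 [180.6, 222.1, 219.1, 270.9]
soundbox1 0.93 [167.0, 266.8, 228.2, 366.0]
soundbox1 0.88 [307.0, 274.1, 380.7, 372.3]
jar 0.69 [243.2, 131.7, 267.4, 190.2]
plane 0.76 [181.9, 218.2, 218.7, 271.8]
plane 0.56 [229.4, 192.2, 293.0, 305.6]
[0.1916814  0.59485782 0.24458898] [ 1.55276918e-01  9.87870982e-01  2.30540866e-05 -1.74968180e-05]
```

Run:
```python
from h import *
a=cv2.imread("pics/top0.png")[130:320,110:390];b=cv2.imread("pics/side0.png")[110:400,140:420]
cv2.imwrite("pics/a.png",cv2.resize(a,None,fx=2.85,fy=2.85,interpolation=cv2.INTER_CUBIC))
cv2.imwrite("pics/b.png",cv2.resize(b,None,fx=2,fy=2,interpolation=cv2.INTER_CUBIC))
```

```text
(no output)
```

View pics/a.png

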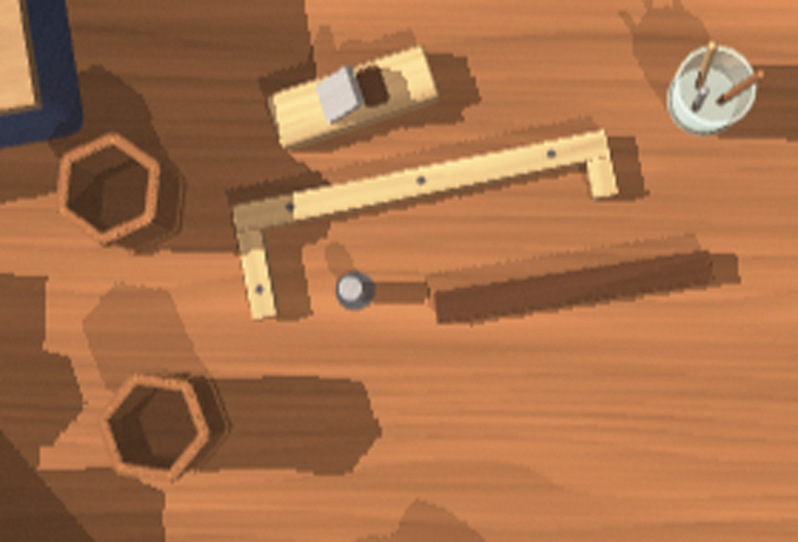

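View pics/b.png

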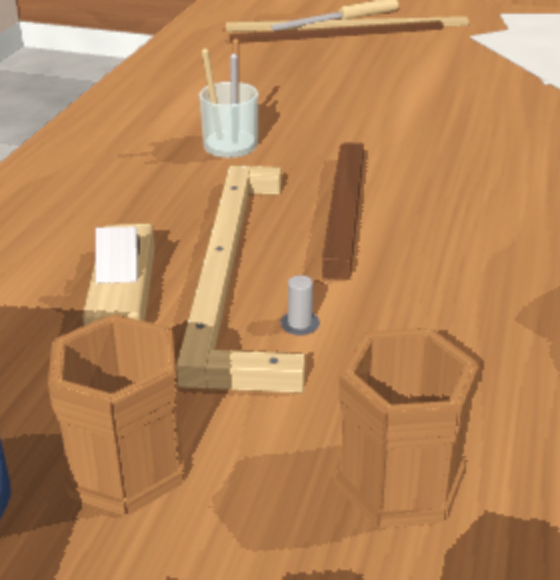

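```bash
cat >> h.py <<'E'
def bayT():
    return np.load("bay.npy") # ox,oy,ang ; bay->world
def w2b(P):
    ox,oy,a=bayT();R=np.array([[np.cos(a),-np.sin(a)],[np.sin(a),np.cos(a)]]);return (np.atleast_2d(P)[:,:2]-[ox,oy])@R
def b2w(P):
    ox,oy,a=bayT();R=np.array([[np.cos(a),-np.sin(a)],[np.sin(a),np.cos(a)]]);return np.atleast_2d(P)@R.T+[ox,oy]
E
python3 - <<'E'
from h import *
from scipy.optimize import least_squares
g=lambda L:np.array(L)/2.85+[110-.0,130]
px=g([[233,207],[604,131],[250,320],[276,316],[592,198],[618,193]])
W=ray("top",px,.024)[:,:2]
B=np.array([[24,172],[24,-172],[-80,172],[-80,150],[-35,-150],[-35,-172]])/1e3
f=lambda p:(B@np.array([[np.cos(p[2]),-np.sin(p[2])],[np.sin(p[2]),np.cos(p[2])]]).T+p[:2]-W).ravel()
s=least_squares(f,[.5,.1,.1]);print(s.x,np.degrees(s.x[2]),np.round(s.fun.reshape(-1,2)*1e3,1).tolist())
np.save("bay.npy",s.x)
bl=ray("top",g([[434,292],[708,250],[712,280],[438,323]]),.024);print("blank w",bl.round(3).tolist(),"bay",(w2b(bl)*1e3).round(0).tolist())
po=ray("top",g([[355,285]]),.046);print("post",po,w2b(po)*1e3)
for n,p,z in(("sb1",[158,425],.107),("sb2",[110,188],.107),("jar",[712,92],.07)):
    q=ray("top",g([p]),z);print(n,q.round(3),(w2b(q)*1e3).round())
E
```

```text
[0.62454435 0.11382828 0.21989376] 12.598984423237669 [[0.1, 2.7], [0.7, 0.1], [-0.3, -1.5], [0.6, 0.1], [-0.5, -1.7], [-0.6, 0.2]]
blank w [[0.537, 0.102, 0.024], [0.578, -0.143, 0.024], [0.551, -0.147, 0.024], [0.509, 0.098, 0.024]] bay [[-88.0, 8.0], [-101.0, -241.0], [-128.0, -238.0], [-116.0, 10.0]]
post [[0.54075699 0.17093721 0.046     ]] [[-69.31286901  74.0099831 ]]
sb1 [[0.419 0.325 0.107]] [[-154.  251.]]
sb2 [[0.616 0.373 0.107]] [[ 48. 255.]]
jar [[ 0.713 -0.139  0.07 ]] [[  31. -266.]]
```

```bash
for i in 1 2 3 4 5; do python3 -m inch '[-1,-1,0,0,0,0,-1,-1,0,0,0,0,-1,-1,0,0,0,0]' | tail -c 300; done; python3 -m inch '[-1,-1,0,0,0,0,-1,-1,0,0,0,0,-1,-1,0,0,0,0,-1,-1,0,0,0,-0.31,-1,-1,0,0,0,-0.31,-1,-1,0,0,0,-0.31,-1,-1,0,0,0,-0.31,-1,-1,0,0,0,-0.31]'
python3 - <<'E'
from h import *
snap("wrist","pics/w1.png");o=get_obs();print(o["q"],o["time"])
for t in["blank_center","post","bay"]:
    for r in cut_out("wrist",t)[:2]: print(t,r["conf"],r["bbox"])
c=get_calibration("wrist");np.save("cw1.npy",c,allow_pickle=True)
E
```

```text
time: 0.95
position: [0.2436, 0.4919, 0.2443]
tool_rot: [0.155, 0.988, -0.001, 0.0]
ft_force: [-0.1, 0.3, 0.9]
grip_width: 0.0872
grip_force: 0.0
time: 1.2
position: [0.2955, 0.3909, 0.2447]
tool_rot: [0.155, 0.988, -0.0, 0.0]
ft_force: [0.1, 0.8, 0.8]
grip_width: 0.0869
grip_force: 0.0
time: 1.45
position: [0.3475, 0.2904, 0.2448]
tool_rot: [0.156, 0.988, -0.0, 0.0]
ft_force: [-0.9, -0.1, 0.3]
grip_width: 0.0867
grip_force: 0.0
time: 1.7
position: [0.3995, 0.1896, 0.245]
tool_rot: [0.156, 0.988, -0.0, 0.001]
ft_force: [0.8, 1.6, -0.3]
grip_width: 0.0872
grip_force: 0.0
time: 1.95
position: [0.4515, 0.0886, 0.245]
tool_rot: [0.156, 0.988, -0.0, 0.001]
ft_force: [0.2, 0.1, 0.5]
grip_width: 0.0872
grip_force: 0.0
time: 2.62
position: [0.5014, -0.0095, 0.2447]
tool_rot: [-0.088, 0.996, -0.0, 0.0]
ft_force: [-0.5, 0.1, -0.3]
grip_width: 0.0874
grip_force: 0.0
[-2.41894012e-01  3.61870745e-01  1.73727344e+00  1.53007101e-05
  1.04215850e+00 -1.98527426e+00] 2.6667
blank_center 0.7 [159.3, 206.9, 372.1, 235.7]
post 0.64 [403.8, 229.2, 443.8, 263.1]
bay 0.89 [222.8, 238.3, 495.7, 324.0]
```

View pics/w1.png

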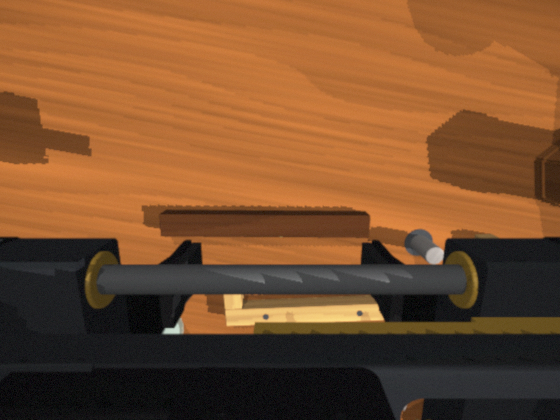

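Run:
```python
from h import *
c=np.load("cw1.npy",allow_pickle=True).item();print(c["vertical_fov"],c["cx"],c["cy"])
bl=ray("wrist",[[160,213],[369,213],[370,236.5],[161,236.5]],.024,c);print(bl.round(4)[:,:2].tolist(),(w2b(bl)*1e3).round(1).tolist(),bl.mean(0))
print("post top",(w2b(ray("wrist",[[434,256]],.046,c))*1e3).round(1), "foot",(w2b(ray("wrist",[[418,240]],0.0,c))*1e3).round(1))
print("cleat corner -35,-172",(w2b(ray("wrist",[[224,292]],.024,c))*1e3).round(1),"24,-172",(w2b(ray("wrist",[[226,325]],.024,c))*1e3).round(1))
e=bl[1]-bl[0];a=np.arctan2(-e[0],e[1]);print("blank ang world",np.degrees(a),"len",np.linalg.norm(e))
o=get_obs();print(o["position"])
```

```text
67.04542683995192 281.0981036957834 212.87056349149637
[[0.5521, -0.1452], [0.5096, 0.0974], [0.5377, 0.1056], [0.5811, -0.1417]] [[-127.2, -237.0], [-115.8, 9.0], [-86.5, 10.9], [-98.2, -239.9]] [ 0.54511009 -0.02099762  0.024     ]
post top [[-67.3  78.6]] foot [[-70.5  79.3]]
cleat corner -35,-172 [[ -21.3 -171. ]] 24,-172 [[  25.8 -172.7]]
blank ang world 9.938089534656937 len 0.2462703833370989
[ 0.50131328 -0.0091512   0.24463424]
```

```bash
python3 -m inch '[-0.06,-0.24,1,0,0,0,-0.06,-0.24,1,0,0,0,-0.06,-0.24,1,0,0,0]' | tail -0; python3 -m inch '[0,0,1,0,0,0,0,0,1,0,0,0,0,0,1,0,0,0]'|tail -0
python3 -m inch '[0,0,0.3,0,0,0,0,0,0.5,0,0,0,0,0,0.68,0,0,0,0,0,0.68,0,0,0]'
python3 -m inch '[-0.05,0,0,0,0,0,-0.1,0,0,0,0,0,-0.15,0.01,0,0,0,0,-0.2,0.01,0,0,0,0.005,-0.25,0.02,0,0,0,0.012,-0.3,0.02,0,0,0,0.02,-0.35,0.03,0,0,0,0.028,-0.4,0.03,0,0,0,0.036,-0.45,0.03,0,0,0,0.042,-0.5,0.04,0,0,0,0.048,-0.55,0.04,0,0,0,0.055,-0.6,0.05,0,0,0,0.062,-0.65,0.05,0,0,0,0.068,-0.68,0.05,0,0,0,0.07,-0.68,0.05,0,0,0,0.07,-0.68,0.05,0,0,0,0.07]'
```

```text
time: 3.65
position: [0.5096, -0.0271, 0.0311]
tool_rot: [-0.087, 0.996, 0.0, -0.0]
ft_force: [0.8, -0.0, 0.6]
grip_width: 0.0874
grip_force: 0.0
time: 4.98
position: [0.5628, -0.014, 0.0302]
tool_rot: [-0.033, 0.999, -0.0, 0.001]
ft_force: [-0.1, -0.4, 0.5]
grip_width: 0.0868
grip_force: 0.0Exception ignored on flushing sys.stdout:
BrokenPipeError: [Errno 32] Broken pipe
Exception ignored on flushing sys.stdout:
BrokenPipeError: [Errno 32] Broken pipe
```

```bash
cat >> h.py <<'E'
def tool():
    from scipy.spatial.transform import Rotation as R
    o=get_obs();M=R.from_quat(o["tool_rot"]).as_matrix();p=np.array(o["position"])
    return o,p,M
def blank(n="top"):
    snap(n)
    for r in cut_out(n,"blank_center")[:2]:
        m=r["region"].astype(np.uint8);ys,xs=np.nonzero(m)
        q=cv2.boxPoints(cv2.minAreaRect(np.c_[xs,ys].astype(np.float32)))
        print(n,round(r["conf"],2),np.round(r["bbox"]).tolist(),(w2b(ray(n,q,.02))*1e3).round(0).tolist())
E
python3 - <<'E'
from h import *
o,p,M=tool();print(p,w2b(p)*1e3,np.degrees(np.arctan2(-M[0,1],M[1,1])),o["time"],o["ft_force"])
a=snap("top");s=snap("side")
A=cv2.resize(a[130:270,180:380],None,fx=2,fy=2);S=cv2.resize(s[140:310,220:350],None,fx=2,fy=2)
h=max(len(A),len(S));z=lambda x:np.vstack([x,np.zeros((h-len(x),x.shape[1],3),np.uint8)])
cv2.imwrite("pics/c1.png",np.hstack([z(A),z(S)])[:,:,::-1])
blank("top");blank("side")
E
```

```text
[ 0.56281542 -0.01395603  0.03016488] [[ -88.11560351 -111.24265653]] 3.734525211580775 4.9833 [-0.06596439 -0.35660727  0.47357175]
top 0.66 [261.0, 206.0, 360.0, 220.0] [[-33.0, 3.0], [-75.0, -238.0], [-98.0, -234.0], [-56.0, 7.0]]
side 0.89 [270.0, 205.0, 294.0, 247.0] [[-24.0, 19.0], [-52.0, -137.0], [-88.0, -105.0], [-57.0, 43.0]]
```

View pics/c1.png

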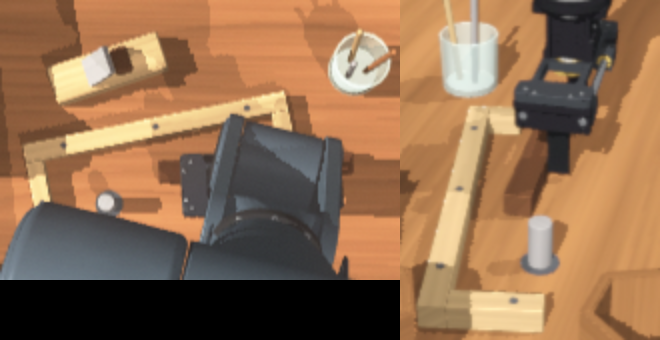

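```bash
python3 -m inch '[0.3,0,0,0,0,0,0.3,0,0,0,0,0,0.3,-0.5,0,0,0,0,0.3,-1,0,0,0,0,0.3,-1,0,0,0,0]' 0 10 | grep pos
python3 -m inch '[0,-0.5,0,0,0,0,0,-0.88,0,0,0,0,0,-0.88,0,0,0,0,-0.3,-0.88,0,0,0,0,-0.59,-0.88,0,0,0,0,-0.59,-0.88,0,0,0,0,-0.59,-0.88,0,0,0,0]'
python3 - <<'E'
from h import *
o,p,M=tool();print(p,w2b(p)*1e3,np.degrees(np.arctan2(-M[0,1],M[1,1])),o["time"])
a=snap("top");s=snap("side")
A=cv2.resize(a[130:270,180:380],None,fx=2,fy=2);S=cv2.resize(s[140:310,220:350],None,fx=2,fy=2)
h=max(len(A),len(S));z=lambda x:np.vstack([x,np.zeros((h-len(x),x.shape[1],3),np.uint8)])
cv2.imwrite("pics/c2.png",np.hstack([z(A),z(S)])[:,:,::-1])
blank("top");blank("side")
snap("wrist","pics/w2.png");c=get_calibration("wrist");np.save("cw2.npy",c,allow_pickle=True)
blank("wrist")
E
```

```text
position: [0.5472, -0.102, 0.0307]
time: 6.28
position: [0.5964, -0.1623, 0.0302]
tool_rot: [-0.033, 0.999, -0.0, 0.001]
ft_force: [-0.4, 0.0, -0.4]
grip_width: 0.015
grip_force: 0.0
[ 0.59644153 -0.16234892  0.03020159] [[ -87.66752648 -263.39706811]] 3.767005164334614 6.2833
top 0.85 [260.0, 205.0, 355.0, 224.0] [[-41.0, 8.0], [-46.0, -239.0], [-74.0, -238.0], [-69.0, 8.0]]
side 0.7 [275.0, 181.0, 298.0, 250.0] [[-40.0, 31.0], [-36.0, -259.0], [-75.0, -250.0], [-70.0, 36.0]]
wrist 0.82 [420.0, 247.0, 536.0, 330.0] [[-80.0, -197.0], [-78.0, -133.0], [-38.0, -127.0], [-39.0, -194.0]]
```

View pics/c2.png

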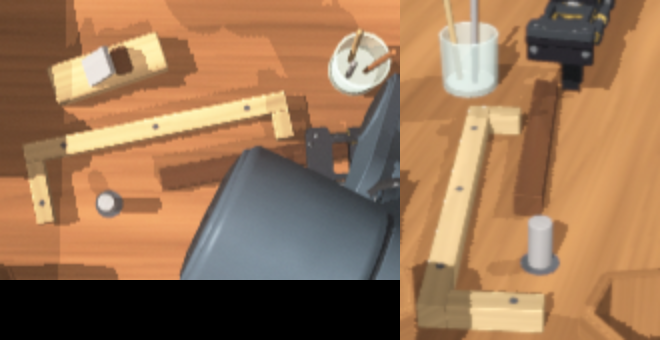

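```bash
python3 -m inch '[0.3,0,0,0,0,0,0.3,0,0,0,0,0,0.4,0.5,0,0,0,0,0.44,1,0,0,0,0,0.44,1,0,0,0,0]' 0 10 | grep pos
python3 -m inch '[0.05,0.5,0,0,0,0,0.13,1,0,0,0,0,0.13,1,0,0,0,0]'|grep pos
python3 -m inch '[0.07,0.5,0,0,0,0,0.14,1,0,0,0,0,0.14,1.0,0,0,0,0]'|grep pos
python3 -m inch '[0.01,0.16,0,0,0,0,0,0.16,0,0,0,0,0,0.16,0,0,0,0]'
python3 - <<'E'
from h import *
o,p,M=tool();print(p,w2b(p)*1e3,np.degrees(np.arctan2(-M[0,1],M[1,1])),o["time"])
a=snap("top");s=snap("side")
A=cv2.resize(a[130:270,180:380],None,fx=2,fy=2);S=cv2.resize(s[140:310,220:350],None,fx=2,fy=2)
h=max(len(A),len(S));z=lambda x:np.vstack([x,np.zeros((h-len(x),x.shape[1],3),np.uint8)])
cv2.imwrite("pics/c3.png",np.hstack([z(A),z(S)])[:,:,::-1])
blank("top");blank("side")
E
```

```text
position: [0.5508, -0.0786, 0.0297]
position: [0.5354, 0.0003, 0.0299]
position: [0.5197, 0.0789, 0.03]
time: 7.9
position: [0.5229, 0.086, 0.0303]
tool_rot: [-0.033, 0.999, -0.0, 0.001]
ft_force: [0.5, -0.3, -0.7]
grip_width: 0.0008
grip_force: 0.0
[0.52294901 0.08597351 0.03025412] [[-105.22483346   -5.02346662]] 3.7594958731169963 7.9
top 0.95 [274.0, 199.0, 359.0, 219.0] [[-41.0, -27.0], [-45.0, -243.0], [-75.0, -242.0], [-70.0, -26.0]]
side 0.69 [277.0, 182.0, 300.0, 248.0] [[-41.0, 29.0], [-37.0, -258.0], [-74.0, -250.0], [-70.0, 33.0]]
```

View pics/c3.png

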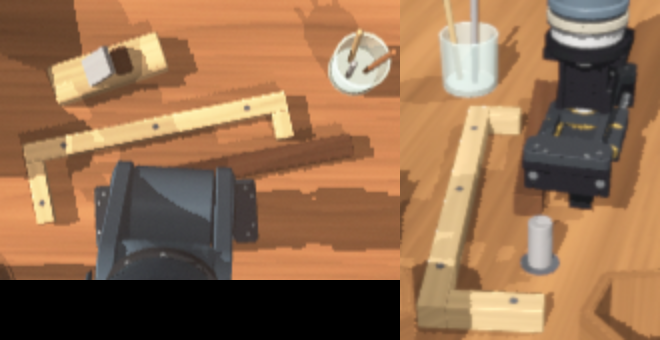

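```bash
python3 -m inch '[-0.1,0.02,0,0,0,0,-0.2,0.03,0,0,0,0,-0.27,0.04,0,0,0,0,-0.3,0.05,0,0,0,0,-0.33,0.05,0,0,0,0,-0.36,0.06,0,0,0,0,-0.39,0.06,0,0,0,0,-0.42,0.07,0,0,0,0,-0.445,0.07,0,0,0,0,-0.445,0.07,0,0,0,0]'
python3 -m inch '[0.2,0,0,0,0,0,0.4,0,0,0,0,0,0.4,-0.5,0,0,0,0,0.4,-1,0,0,0,0,0.4,-1,0,0,0,0]'
python3 -m inch '[0,-0.5,0,0,0,0,0,-1,0,0,0,0,0,-1,0,0,0,0]'|grep pos
python3 -m inch '[0,-0.5,0,0,0,0,0,-1,0,0,0,0,0,-1,0,0,0,0]'|grep pos
python3 - <<'E'
from h import *
o,p,M=tool();print(p,w2b(p)*1e3,np.degrees(np.arctan2(-M[0,1],M[1,1])),o["time"])
a=snap("top");s=snap("side")
A=cv2.resize(a[130:270,180:380],None,fx=2.5,fy=2.5);S=cv2.resize(s[140:310,220:350],None,fx=2,fy=2)
h=max(len(A),len(S));z=lambda x:np.vstack([x,np.zeros((h-len(x),x.shape[1],3),np.uint8)])
cv2.imwrite("pics/c4.png",np.hstack([z(A),z(S)])[:,:,::-1])
blank("top");blank("side")
E
```

```text
time: 9.03
position: [0.5577, 0.0941, 0.0302]
tool_rot: [-0.033, 0.999, -0.0, 0.0]
ft_force: [0.3, -0.4, -0.4]
grip_width: 0.0006
grip_force: 0.0
time: 9.45
position: [0.5328, 0.0065, 0.0304]
tool_rot: [-0.03, 1.0, -0.001, 0.002]
ft_force: [0.8, 0.3, 0.4]
grip_width: 0.0005
grip_force: 0.0
position: [0.5388, -0.0744, 0.0306]
position: [0.5443, -0.155, 0.0308]
[ 0.54428411 -0.15495469  0.03078007] [[-136.95615361 -244.80399806]] 3.42101082760013 9.95
top 0.84 [260.0, 203.0, 356.0, 221.0] [[-29.0, 5.0], [-49.0, -242.0], [-78.0, -239.0], [-58.0, 8.0]]
top 0.44 [190.0, 174.0, 328.0, 244.0] [[25.0, 179.0], [40.0, -172.0], [-67.0, -175.0], [-81.0, 173.0]]
side 0.97 [270.0, 182.0, 303.0, 248.0] [[-28.0, 26.0], [-47.0, -266.0], [-84.0, -246.0], [-57.0, 38.0]]
side 0.26 [166.0, 269.0, 230.0, 368.0] [[153.0, 114.0], [42.0, 93.0], [-7.0, 312.0], [78.0, 326.0]]
```

View pics/c4.png

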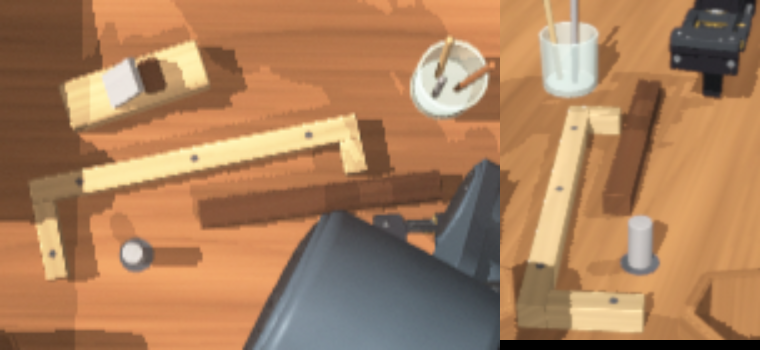

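```bash
python3 -m inch '[0,-0.4,0,0,0,-0.048,0,-0.4,0,0,0,-0.048,0,-0.4,0,0,0,-0.048,-0.45,-0.4,0,0,0,-0.048,-0.93,-0.3,0,0,0,-0.048,-0.93,-0.18,0,0,0,-0.048,-0.93,-0.15,0,0,0,-0.048,-0.93,-0.15,0,0,0,-0.048]'
python3 - <<'E'
from h import *
o,p,M=tool();print(p,w2b(p)*1e3,12.6-np.degrees(np.arctan2(-M[0,1],M[1,1])),o["time"])
blank("top");blank("side")
E
```

```text
time: 10.92
position: [0.6143, -0.1519, 0.0295]
tool_rot: [-0.072, 0.997, 0.001, -0.002]
ft_force: [-0.8, 0.1, -0.3]
grip_width: 0.0004
grip_force: 0.0
[ 0.61426831 -0.15186083  0.02953799] [[ -67.9822824  -257.05001451]] 4.38663980349283 10.9167
top 0.71 [262.0, 199.0, 353.0, 222.0] [[-29.0, 5.0], [-47.0, -233.0], [-77.0, -231.0], [-59.0, 8.0]]
top 0.63 [193.0, 178.0, 326.0, 243.0] [[24.0, 177.0], [32.0, -172.0], [-73.0, -173.0], [-80.0, 174.0]]
```

```bash
python3 -m inch '[-0.03,-0.05,0,0,0,0,-0.04,0,0,0,0,0,-0.04,0.07,0,0,0,0,-0.04,0.14,0,0,0,0,-0.04,0.21,0,0,0,0,-0.04,0.28,0,0,0,0,-0.04,0.35,0,0,0,0,-0.04,0.42,0,0,0,0,-0.04,0.49,0,0,0,0,-0.04,0.56,0,0,0,0,-0.04,0.63,0,0,0,0,-0.04,0.68,0,0,0,0,-0.04,0.72,0,0,0,0,-0.04,0.75,0,0,0,0]'
python3 - <<'E'
from h import *
o,p,M=tool();print(p,w2b(p)*1e3,12.6-np.degrees(np.arctan2(-M[0,1],M[1,1])),o["time"])
a=snap("top");s=snap("side")
A=cv2.resize(a[130:270,180:380],None,fx=2.5,fy=2.5);S=cv2.resize(s[140:310,220:350],None,fx=2,fy=2)
h=max(len(A),len(S));z=lambda x:np.vstack([x,np.zeros((h-len(x),x.shape[1],3),np.uint8)])
cv2.imwrite("pics/c5.png",np.hstack([z(A),z(S)])[:,:,::-1])
blank("top");blank("side")
E
```

```text
time: 12.28
position: [0.6107, -0.0944, 0.0302]
tool_rot: [-0.07, 0.998, -0.0, 0.0]
ft_force: [-0.3, -0.7, 0.5]
grip_width: 0.0001
grip_force: 0.6
[ 0.6106791  -0.09443331  0.03019499] [[ -58.95864031 -200.22241243]] 4.527399019709998 12.2833
top 0.86 [240.0, 204.0, 323.0, 225.0] [[-20.0, 60.0], [-42.0, -158.0], [-75.0, -154.0], [-53.0, 63.0]]
side 0.9 [265.0, 190.0, 300.0, 264.0] [[-25.0, 77.0], [-38.0, -210.0], [-76.0, -192.0], [-55.0, 87.0]]
```

View pics/c5.png

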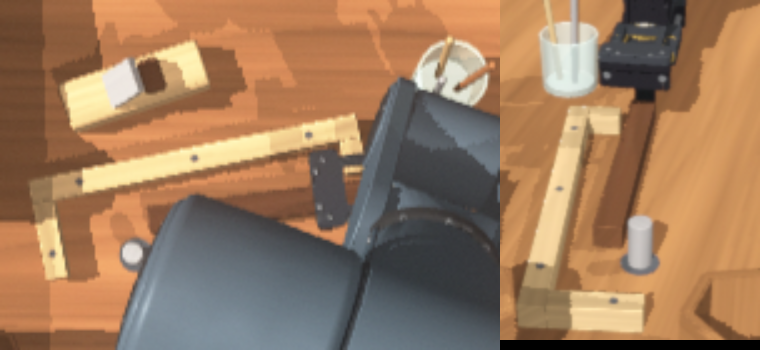

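```bash
python3 -m inch '[0,0.06,0,0,0,0,0,0.12,0,0,0,0,0,0.18,0,0,0,0,0,0.24,0,0,0,0,0,0.3,0,0,0,0,0,0.36,0,0,0,0,0,0.42,0,0,0,0,0,0.48,0,0,0,0,0,0.54,0,0,0,0,0,0.6,0,0,0,0,0,0.66,0,0,0,0,0,0.72,0,0,0,0,0,0.78,0,0,0,0,0,0.82,0,0,0,0,0,0.85,0,0,0,0,0,0.85,0,0,0,0]'
python3 - <<'E'
from h import *
o,p,M=tool();print(p,w2b(p)*1e3,12.6-np.degrees(np.arctan2(-M[0,1],M[1,1])),o["time"])
a=snap("top");s=snap("side")
A=cv2.resize(a[130:270,180:380],None,fx=2.5,fy=2.5);S=cv2.resize(s[140:310,220:350],None,fx=2,fy=2)
h=max(len(A),len(S));z=lambda x:np.vstack([x,np.zeros((h-len(x),x.shape[1],3),np.uint8)])
cv2.imwrite("pics/c6.png",np.hstack([z(A),z(S)])[:,:,::-1])
blank("top");blank("side")
E
```

```text
time: 13.92
position: [0.601, -0.0269, 0.0302]
tool_rot: [-0.07, 0.998, 0.0, -0.0]
ft_force: [-0.0, -0.6, 0.1]
grip_width: 0.0006
grip_force: 0.0
[ 0.60097205 -0.02688691  0.03016138] [[ -53.69832316 -132.18512279]] 4.518787539096575 13.9167
top 0.7 [213.0, 206.0, 292.0, 224.0] [[-19.0, 126.0], [-36.0, -78.0], [-66.0, -76.0], [-49.0, 129.0]]
top 0.6 [194.0, 184.0, 298.0, 231.0] [[19.0, 183.0], [68.0, -92.0], [3.0, -102.0], [-44.0, 172.0]]
side 0.68 [256.0, 203.0, 294.0, 288.0] [[-19.0, 143.0], [-29.0, -143.0], [-72.0, -125.0], [-52.0, 153.0]]
```

View pics/c6.png

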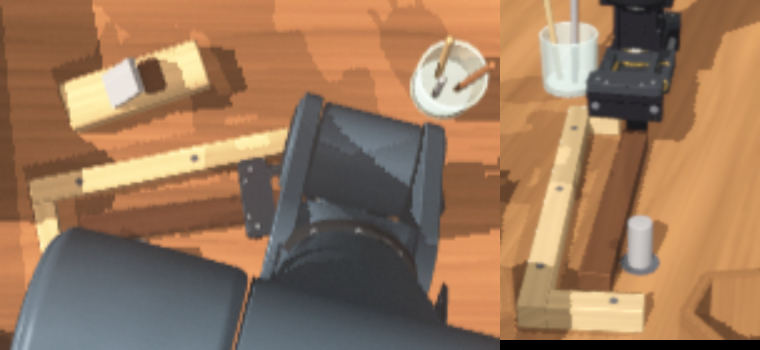

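```bash
python3 -m inch '[0,-0.15,0,0,0,0,0,-0.15,0,0,0,0,0.35,-0.15,0,0,0,0,0.65,-0.15,0,0,0,0,0.65,0,0,0,0,0,0.65,0.5,0,0,0,0,0.65,1,0,0,0,0,0.65,1,0,0,0,0]' | grep pos
python3 -m inch '[0,0.16,0,0,0,0,0,0.16,0,0,0,0,0,0.16,0,0,0,0,0,0.16,0,0,0,0,0,0.16,0,0,0,0,0,0.16,0,0,0,0,0,0.16,0,0,0,0,0,0.16,0,0,0,0,0,0.16,0,0,0,0,0,0.16,0,0,0,0,0,0.16,0,0,0,0,0,0.16,0,0,0,0,0,0.16,0,0,0,0,0,0.16,0,0,0,0]' 87
python3 - <<'E'
from h import *
o,p,M=tool();print(p,w2b(p)*1e3,12.6-np.degrees(np.arctan2(-M[0,1],M[1,1])),o["time"])
blank("top");blank("side")
E
```

```text
position: [0.536, 0.0497, 0.0301]
time: 16.05
position: [0.5367, 0.0571, 0.0302]
tool_rot: [-0.07, 0.998, -0.0, -0.0]
ft_force: [-0.5, -0.4, 1.4]
grip_width: 0.0832
grip_force: 0.0
[0.53665548 0.05712413 0.03015241] [[-98.14120085 -36.16790818]] 4.537033725530764 16.05
top 0.56 [215.0, 204.0, 312.0, 226.0] [[-19.0, 126.0], [-39.0, -122.0], [-69.0, -119.0], [-49.0, 128.0]]
side 0.67 [258.0, 208.0, 290.0, 286.0] [[-19.0, 143.0], [-29.0, -115.0], [-69.0, -98.0], [-50.0, 152.0]]
```

```bash
python3 -m inch '[-0.1,0.01,0,0,0,0,-0.2,0.02,0,0,0,0,-0.28,0.02,0,0,0,0,-0.32,0.03,0,0,0,0,-0.36,0.03,0,0,0,-0.004,-0.4,0.03,0,0,0,-0.008,-0.44,0.03,0,0,0,-0.014,-0.48,0.04,0,0,0,-0.02,-0.52,0.04,0,0,0,-0.026,-0.56,0.04,0,0,0,-0.031,-0.6,0.05,0,0,0,-0.036,-0.64,0.05,0,0,0,-0.041,-0.67,0.05,0,0,0,-0.046,-0.7,0.06,0,0,0,-0.05,-0.72,0.06,0,0,0,-0.05,-0.72,0.06,0,0,0,-0.05]'
python3 - <<'E'
from h import *
o,p,M=tool();print(p,w2b(p)*1e3,12.6-np.degrees(np.arctan2(-M[0,1],M[1,1])),o["time"])
a=snap("top");s=snap("side")
A=cv2.resize(a[130:270,180:380],None,fx=2.5,fy=2.5);S=cv2.resize(s[140:310,220:350],None,fx=2,fy=2)
h=max(len(A),len(S));z=lambda x:np.vstack([x,np.zeros((h-len(x),x.shape[1],3),np.uint8)])
cv2.imwrite("pics/c7.png",np.hstack([z(A),z(S)])[:,:,::-1])
blank("top");blank("side")
E
```

```text
time: 17.58
position: [0.5936, 0.07, 0.0302]
tool_rot: [-0.109, 0.994, -0.0, 0.0]
ft_force: [-0.3, 0.2, -0.6]
grip_width: 0.0869
grip_force: 0.0
[0.5935793  0.07002096 0.03021373] [[-39.7749352  -35.99818616]] 0.03770833879063318 17.5833
top 0.85 [208.0, 205.0, 237.0, 222.0] [[0.0, 131.0], [-0.0, 64.0], [-31.0, 64.0], [-31.0, 131.0]]
side 0.59 [248.0, 226.0, 272.0, 286.0] [[-0.0, 142.0], [9.0, -45.0], [-31.0, -37.0], [-33.0, 147.0]]
side 0.2 [279.0, 247.0, 298.0, 274.0] [[-52.0, 35.0], [-86.0, 32.0], [-89.0, 118.0], [-58.0, 120.0]]
```

View pics/c7.png

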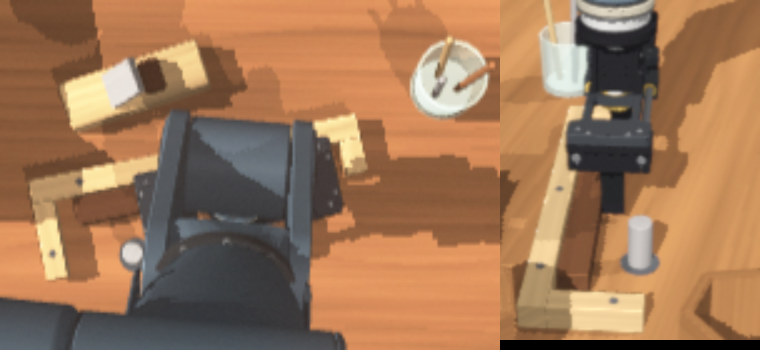

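```bash
python3 -m inch '[-0.01,0,0,0,0,0,-0.02,0,0,0,0,0,-0.03,0,0,0,0,0,-0.03,0,0,0,0,0]'; python3 -m inch '[-0.01,0,0,0,0,0,-0.02,0,0,0,0,0,-0.02,0,0,0,0,0]'
```

```text
time: 18.22
position: [0.5952, 0.0705, 0.0301]
tool_rot: [-0.109, 0.994, 0.0, -0.0]
ft_force: [-0.6, -1.1, 0.0]
grip_width: 0.087
grip_force: 0.6
time: 18.47
position: [0.5962, 0.0707, 0.03]
tool_rot: [-0.109, 0.994, 0.0, -0.001]
ft_force: [-2.1, -0.7, 1.5]
grip_width: 0.087
grip_force: 1.4
```

```bash
python3 -m inch '[-0.01,0,0,0,0,0,-0.02,0,0,0,0,0,-0.03,0,0,0,0,0,-0.03,0,0,0,0,0]'; python3 -m inch '[-0.01,0,0,0,0,0,-0.02,0,0,0,0,0,-0.03,0,0,0,0,0,-0.03,0,0,0,0,0]'
```

```text
time: 18.8
position: [0.5963, 0.0708, 0.03]
tool_rot: [-0.11, 0.994, 0.0, -0.003]
ft_force: [-7.0, -2.7, 5.5]
grip_width: 0.0868
grip_force: 3.7
time: 19.13
position: [0.5964, 0.0709, 0.0298]
tool_rot: [-0.11, 0.994, 0.0, -0.006]
ft_force: [-9.1, -5.0, 8.7]
grip_width: 0.0871
grip_force: 5.6
```

```bash
python3 -m inch '[0.1,0,0,0,0,0,0.2,0,0,0,0,0,0.6,0,0,0,0,0,0.9,0,-0.3,0,0,0,0.9,0,-1,0,0,0,0.9,0,-1,0,0,0,0.9,0,-1,0,0,0]'|grep pos; python3 -m inch '[0,-0.5,-0.5,0,0,0,0,-1,-1,0,0,0,0,-1,-1,0,0,0,0,-1,-1,0,0,0]'|grep pos;  python3 -m inch '[0,-0.5,0,0,0,0,0,-1,0,0,0,0,0,-1,0,0,0,0]'|grep pos;  python3 -m inch '[0,-0.5,0,0,0,0,0,-1,0,0,0,0,0,-1,0,0,0,0]'|grep pos
python3 - <<'E'
from h import *
a=snap("top");s=snap("side")
A=cv2.resize(a[165:255,185:335],None,fx=3,fy=3,interpolation=cv2.INTER_CUBIC);S=cv2.resize(s[180:310,220:320],None,fx=3,fy=3,interpolation=cv2.INTER_CUBIC)
h=max(len(A),len(S));z=lambda x:np.vstack([x,np.zeros((h-len(x),x.shape[1],3),np.uint8)])
cv2.imwrite("pics/c8.png",np.hstack([z(A),z(S)])[:,:,::-1])
blank("top");print(get_obs()["time"])
E
```

```text
position: [0.5346, 0.0559, 0.114]
position: [0.5541, -0.0263, 0.1942]
position: [0.569, -0.106, 0.1894]
position: [0.5862, -0.1846, 0.189]
top 0.62 [209.0, 192.0, 308.0, 219.0] [[5.0, 133.0], [2.0, -120.0], [-32.0, -119.0], [-29.0, 133.0]]
20.75
```

View pics/c8.png

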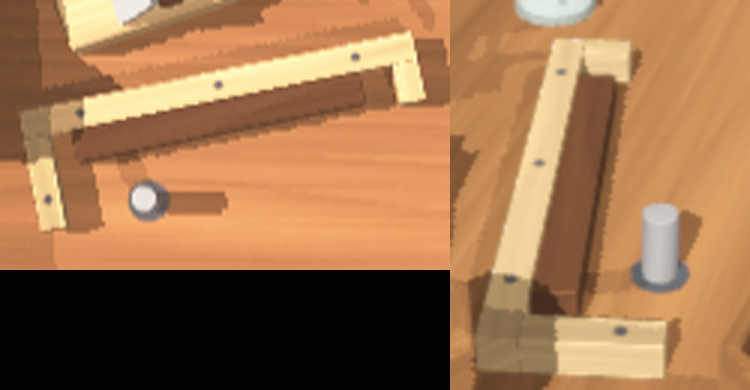

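The blank lies flush along the whole fence: there is no gap in the top view from (75,130) to (365,90), and its +y end reaches past the post at (148,200). Handing in.

```bash
python3 -c "
from rig import hand_in;print(hand_in())"
```

```text
the job is handed in; nothing more can be done
None
```

The blank lies flat and snug along the back fence with its +y end tucked in behind the post, only pushed along the bench and never lifted. The job was handed in at about 21 s, with the sound boxes, jar and plane never approached. On the way in, the fingers knocked the blank round by about 8 degrees while still closing, which I corrected before sliding it in.

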